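# Rub down the glued trim of a box lid

### The arm

A 6-joint arm with a two-finger parallel gripper is mounted at the origin on the work surface. World frame = base frame: x ahead of the robot, y to its left, z up, the work surface at z = 0. Lengths are in mm, angles in rad, forces in N, time in s.
With the tool pointing down it reaches from about 300 to 950 mm from the base axis. Payload 3.1 kg.
Tool frame: the origin (TCP) lies at the very end of the fingers, on their centre line; the grasp point (between the pads) lies 19 mm behind it; z points along the fingers, y is the line along which they close (so a half turn about z gives the same grasp; the last joint's range is limited). The gripper opens to 85 mm and grips with 20 to 120 N. Pads are 22 mm wide; open, the fingers measure 114 mm over their backs; the gripper's body (76 mm by 85 mm) begins 54 mm behind the grasp point. The pads swing forward as they close: fully open they stand 13 mm farther back than shut.
Start: joints at [-1.246, 0.308, 1.634, -0, 1.2, -0.07], TCP at [240.364, -576.938, 207.872] pointing down, gripper open.
Joint ranges: [-3.06, 3.06], [-0.79, 1.96], [0.05, 2.63], [-1.19, 4.34], [0.05, 2.64], [-2.94, 2.94]. Speed limits (rad/s): [2.79, 2.79, 3.14, 3.14, 3.14, 3.14].

### API

Orientations are given as a rotation vector (axis times angle).
In Python, from rig import ctrl gives the robot as it stands.
- The arm moves only by the tool send_rows, never from a script. Its argument "motion" is text: rows parted by semicolons, each of 7 numbers parted by spaces: the finger opening in cm, from 0 to 8.54, then the shift along the tool's x, y, z in cm, then the turn, a rotation vector about the tool's x, y, z in degrees. A call has 1 to 12 rows; each row is the pose to reach, as a shift and turn from the pose commanded when the call began, along the tool's axes at that moment; what a row does not reach only later rows make up. A row lasts 1/12 s, in which the tool goes at most 41.7 mm and 7.16 degrees, less where a joint would pass 70% of its speed; a pose out of reach is approached as far as the arm can. A call with a gripper value outside its range is refused whole. The fingers move at their own pace and stop on an object; "newtons" is the grip in N (left out, the last holds). Time passes only in rows, so rows that repeat a pose let the fingers close. It gives the time, the measured TCP pose, the force, the opening and the grip force at its end, in the units of the state.
- ctrl.get_obs(): the state, without advancing time (a new reading comes with each control period).
- ctrl.read_camera(name): name is "side" or "top" or "wrist"; returns a dict with "pixels" (384x512x3 uint8, blue, green, red), "fx", "fy", "cx", "cy" (pixels), "distortion" ([k1, k2, p1, p2, k3] as OpenCV has them; the pictures are not rectified), "xyz" and "orientation" of the camera in the world. Camera axes: x right, y down, z forward; pixel columns grow to the right and rows downward; lengths in mm; the calibration is good to about 2 mm. A picture is of the moment at which its call begins. There is no depth.
- ctrl.sign_off(): hands the job in; it is judged then, once.
Trained networks look in a picture, given as the dict that the camera call returned (one of the last four; its "shot" number tells which), for a name from the list of things; names that differ only in an ending like _2 or _b are one class to them, and where a whole thing is asked for, a point or a joint stands for the part that bears it (a point fixed in the world has none). Each returns a list of dicts, best first, with "p" (0 to 1); they miss things now and then, are a little off and sometimes report something else, mostly with a low value. They report only what shows in the picture. A call takes as long as a camera call.
- ctrl.spot_in(picture, target): "point" ([x, y, z] in mm, in world coordinates, good to about 4 mm: the middle of the surface that is visible of it).
- ctrl.cut_out(picture, target): "region" (384x512 bool, what is visible of it).
The state is a dict: "clock": time; "qpos": joint angles; "joint_vel": joint speeds; "joint_efforts": joint torques, N m; "ee_pos": TCP position; "tool_rot": TCP orientation; "contact_force": force on the tool from outside, world axes, zero at the start; "ft_torque": the same for the moment, N m; "opening": opening from 0.0 (shut) to 1.0 (fully open); "grasp_force": force on a finger pad.
Only numpy, scipy, OpenCV 4.12 (cv2) and the standard library are available. Lean on these libraries where they do the work, as an engineer would, in place of code of your own. Each camera call takes 0.05 s, during which the arm holds its last target. There are 200 camera calls.

### The job

The pale wooden trim has just been glued onto the box lid in the sprung gluing bed: rub it down with the fingertips. Put them on the end of the trim beside the red dot, pressing lightly so that the lid gives a few millimetres but is not pushed down hard, and slide along the middle of the trim, round the corner, to the end beside the blue dot. Finish there while still holding the same light pressure on that end; lift nothing and leave the bottle, the tape and the sanding block alone.

Things in the scene. Friction and masses are not known exactly. Their poses are not given: they have to be found in the camera images.
- bed: fixed square gluing bed, painted grey, 202 x 202 mm, its rim 18 mm wide with its top 40 mm above the table; origin at the centre of its underside on the table, x and y along its sides; the brown 150 x 150 mm box lid floats inside the rim with an 8 mm gap all round, lid top 47 mm above the table
- lid (a joint): how far the lid (with its trim) is pressed down on its springs, m: 0 at rest, grows downwards, stop at 0.012; it takes about 1 N per mm, damped at 30 N per m/s, moves only straight up and down and springs back when released. A light pressure is one that sinks it by 0.001 to 0.010 (best 0.003 to 0.006); beyond 0.010 is too hard
- corner (a point): the trim is a flat L of pale wood glued on the lid, 18 mm wide, 6 mm high, its flat top 53 mm above the table at rest, flush with two neighbouring edges of the lid (its +y and -x edges); each leg measures 150 mm outside and they meet in a mitred corner. This point lies on the trim's top face where the middle lines of the two legs meet; axes as the bed's: one leg runs from it to +x, the other to -y
- end_x (a point): point on the middle line of the trim's top, 8 mm inside the tip of the leg that runs to +x, 133 mm from corner
- end_y (a point): point on the middle line of the trim's top, 8 mm inside the tip of the leg that runs to -y, 133 mm from corner
- red_dot: red round sticker, 18 mm across, flat on the bed's rim, outside the end of the trim at which to start (about 25 mm from that end's point); origin at its centre. May be at either end
- blue_dot: blue round sticker, 18 mm across, flat on the bed's rim, outside the end of the trim at which to finish; origin at its centre
- glue: bystander: standing white glue bottle with red cap, 60 mm across, 150 mm high; origin at the centre of its base
- tape: bystander: roll of masking tape lying flat, 96 mm across, 25 mm high; origin at the centre of its underside
- sander: bystander: cork sanding block with red underside, 100 x 55 x 32 mm, loose on the table; origin at the centre of its underside

How it is judged:
By the outcome, as a careful person would: the job done as asked, in the order asked, and still so for the second after the job is handed in, while the arm keeps its last pose, push and grip.
It also fails if it takes over 48 s, if anything falls off the work surface, if the arm or the gripper's body presses on something with over 40 N, if the wrist force passes 120 N, or if a joint passes its speed limit or range.

## Working session

There is one attempt and no reset: what is moved stays moved. The work goes in short steps, Python scripts to look and compute and a tool call to move; the robot and the scene stay as the last step left them, time stands still between calls to the robot, and variables do not carry over. Pictures are saved under pics/ and viewed, at most 10 in all, crops included, and the job is handed in when it is done.

Besides the shell and the picture viewer there is one more tool, called after "Request:" as name(argument=value, ...) on one line, values as JSON. send_rows: Moves the arm, as the interface text tells. Its arguments: {"type":"object","properties":{"motion":{"type":"string"},"newtons":{"type":"number"}},"required":["motion"]}

```bash
mkdir -p pics; ls; cat > h.py <<'E'
import numpy as np, cv2
from scipy.spatial.transform import Rotation as R
from rig import ctrl
def rot(o):
    o=np.array(o,float); return o if o.shape==(3,3) else R.from_rotvec(o).as_matrix()
def K(c): return np.array([[c['fx'],0,c['cx']],[0,c['fy'],c['cy']],[0,0,1.]])
def toplane(c,uv,z):
    n=cv2.undistortPoints(np.array(uv,float).reshape(-1,1,2),K(c),np.array(c['distortion'],float)).reshape(-1,2)
    d=np.c_[n,np.ones(len(n))]@rot(c['orientation']).T; o=np.array(c['xyz'])
    return o+d*((z-o[2])/d[:,2])[:,None]
def proj(c,P):
    M=rot(c['orientation']).T; P=np.array(P,float).reshape(-1,3)
    return cv2.projectPoints(P,cv2.Rodrigues(M)[0],-M@np.array(c['xyz']),K(c),np.array(c['distortion'],float))[0].reshape(-1,2)
E
python3 - <<'E'
from h import *
print(ctrl.get_obs())
for n in ['top','side']:
    c=ctrl.read_camera(n); cv2.imwrite(f'pics/{n}1.png',c['pixels'])
    print(n,c['xyz'],c['orientation'])
    for t in ['bed','corner','end_x','end_y','red_dot','blue_dot','glue','tape','sander']:
        print(t,[(np.round(d['point']).tolist(),round(d['p'],2)) for d in ctrl.spot_in(c,t)[:2]])
E
```

```text
pics
{'clock': 0.0, 'qpos': array([-1.24572343e+00,  3.08983215e-01,  1.63518483e+00,  1.09851963e-05,
        1.19969176e+00, -6.97418219e-02]), 'joint_vel': array([-0.00157114, -0.00066854, -0.00167397, -0.00026376, -0.0010412 ,
       -0.00050508]), 'joint_efforts': array([ 1.25725339e-03, -4.15256989e+01, -2.76664424e+01,  6.82472114e-05,
        1.04631978e-02,  4.73082011e-06]), 'ee_pos': array([ 240.07414277, -576.11181404,  206.66152021]), 'tool_rot': array([-3.07837267e+00, -6.15705910e-01,  4.37156328e-04]), 'contact_force': array([0.18355269, 0.11560809, 0.275068  ]), 'ft_torque': array([0.01724901, 0.02498539, 0.00844995]), 'grasp_force': 0.0, 'opening': 0.9966490634847942}
top [479.8284152   23.26127908 995.64283957] [-2.14694609  2.11050625 -0.13860319]
bed []
corner [([531.0, 24.0, 47.0], 0.59)]
end_x [([533.0, 29.0, 46.0], 0.66)]
end_y [([533.0, 29.0, 46.0], 0.66)]
red_dot [([637.0, 87.0, 38.0], 0.56)]
blue_dot []
glue [([701.0, -24.0, 104.0], 0.63)]
tape [([696.0, 214.0, 22.0], 0.89), ([701.0, -22.0, 104.0], 0.68)]
sander [([641.0, -190.0, 34.0], 0.72)]
side [272.92949602 918.37295778 849.58295939] [-0.52801555  2.66318099 -1.25948853]
bed [([528.0, 61.0, 41.0], 0.64)]
corner [([534.0, 39.0, 44.0], 0.87)]
end_x [([530.0, 40.0, 43.0], 0.87)]
end_y [([530.0, 40.0, 43.0], 0.87)]
red_dot []
blue_dot []
glue [([704.0, -2.0, 83.0], 0.57)]
tape [([695.0, 222.0, 19.0], 0.81)]
sander [([639.0, -176.0, 35.0], 0.7)]
```

View pics/top1.png

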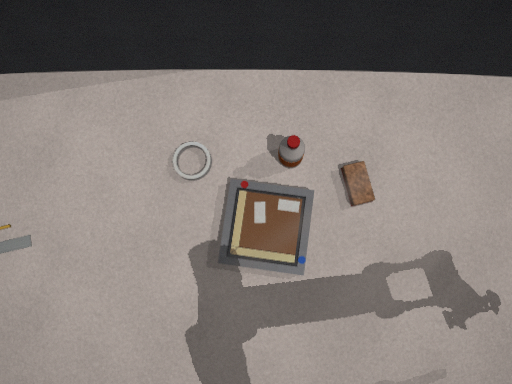

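View pics/side1.png

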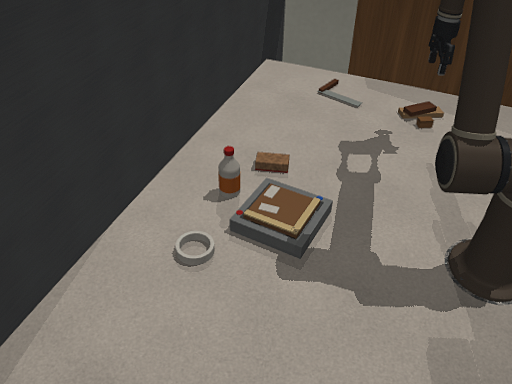

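The top view shows the bed centred at about (267,226). The trim legs run from the corner, about (236,252), up to the red dot at (245,184) and right to the blue dot at (302,260). So the start is end_x and the finish is end_y.

```bash
cat >> h.py <<'E'
from scipy.optimize import least_squares
def trim(c,x0=(478,97,-0.08),z=53,win=None):
    hsv=cv2.cvtColor(c['pixels'],cv2.COLOR_BGR2HSV)
    m=cv2.inRange(hsv,(15,60,110),(35,255,255))
    v,u=np.nonzero(m); P=toplane(c,np.c_[u,v],z)[:,:2]
    def loc(p): 
        C,S=np.cos(p[2]),np.sin(p[2]); d=P-p[:2]; return d@np.array([[C,-S],[S,C]])
    def res(p):
        q=loc(p)
        d1=np.hypot(q[:,1],np.clip(-q[:,0]-9,0,None)+np.clip(q[:,0]-141,0,None))
        d2=np.hypot(q[:,0],np.clip(q[:,1]-9,0,None)+np.clip(-q[:,1]-141,0,None))
        return np.minimum(d1,d2)
    k=np.linalg.norm(P-np.array([535,30]),axis=1)<170; P=P[k]
    s=least_squares(res,x0,loss='soft_l1',f_scale=5,x_scale=(10,10,.1)); p=s.x; q=loc(p)
    C,S=np.cos(p[2]),np.sin(p[2]); co=p[:2]
    print('n',len(P),'corner',p.round(3),'end_x',(co+133*np.array([C,S])).round(1),'end_y',(co+133*np.array([S,-C])).round(1),
      'rms',res(p).std().round(2),'ext',np.percentile(q,[1,99],axis=0).round(1).tolist())
    return p
E
python3 - <<'E'
from h import *
for n in ['top','side']: trim(ctrl.read_camera(n))
o=ctrl.get_obs(); print(rot(o['tool_rot']).round(4))
c=ctrl.read_camera('wrist'); T=rot(o['tool_rot']); print((T.T@(np.array(c['xyz'])-o['ee_pos'])).round(), (T.T@rot(c['orientation'])).round(2),c['fx'])
print(T.T@(np.array([535,20,300])-o['ee_pos'])/10)
E
```

```text
n 967 corner [ 4.80534e+02  1.02540e+02 -1.22000e-01] end_x [612.5  86.3] end_y [464.3 -29.5] rms 3.17 ext [[-8.9, -136.7], [137.0, 9.2]]
n 582 corner [ 4.79943e+02  1.04362e+02 -1.22000e-01] end_x [612.   88.2] end_y [463.7 -27.6] rms 7.69 ext [[-9.1, -137.3], [137.4, 10.4]]
[[ 0.9231  0.3846 -0.    ]
 [ 0.3846 -0.9231  0.    ]
 [-0.     -0.     -1.    ]]
[  65.   -0. -166.] [[-0.   -0.97 -0.26]
 [ 1.   -0.    0.  ]
 [-0.   -0.26  0.97]] 305.16366830207534
[ 50.1569709  -43.76803248  -9.21233217]
```

Request:
send_rows(motion="0 2 -2 0 0 0 0; 0 5 -4.5 0 0 0 2; 0 10 -9 0 0 0 5; 0 14 -12.6 0 0 0 8; 0 18 -16.2 0 0 0 11; 0 22 -19.8 0 0 0 14; 0 26 -23.4 0 0 0 17; 0 30 -27 0 0 0 20; 0 34 -30.8 0 0 0 23; 0 38 -34.5 0 0 0 26; 0 42 -38 0 0 0 28; 0 45 -41 1 0 0 29.6")

```text
clock: 2.15
ee_pos: [447.4, -137.4, 206.3]
tool_rot: [3.135, -0.194, 0.004]
contact_force: [0.8, -0.9, -0.2]
opening: -0.001
grasp_force: 0.0
```

```bash
python3 - <<'E'
from h import *
o=ctrl.get_obs(); T=rot(o['tool_rot']);print(o['clock'],o['ee_pos'],T.round(3),o['qpos'].round(2),o['opening'],o['contact_force'])
print(T.T@(np.array([520,35,170])-o['ee_pos'])/10)
E
```

```text
2.15 [ 447.37289594 -137.42432909  206.31416406] [[ 0.992 -0.123  0.002]
 [-0.123 -0.992 -0.001]
 [ 0.002  0.001 -1.   ]] [-0.39 -0.    1.99 -0.    1.15  1.3 ] -0.0008659442938495023 [ 0.80892333 -0.93342658 -0.21174869]
[  5.07160541 -18.00912529   3.63123465]
```

Request:
send_rows(motion="0 1 -3.5 0.7 0 0 0; 0 2 -7 1.5 0 0 0; 0 3 -10.5 2.2 0 0 0; 0 4 -14 2.9 0 0 0; 0 4.7 -16.5 3.4 0 0 0; 0 5 -17.5 3.6 0 0 0; 0 5 -17.5 3.6 0 0 0; 0 5 -17.5 3.6 0 0 0")

```text
clock: 2.82
ee_pos: [516.9, 28.3, 169.3]
tool_rot: [3.135, -0.189, -0.001]
contact_force: [0.1, -1.2, 1.1]
opening: -0.001
grasp_force: 0.0
```

```bash
python3 - <<'E'
from h import *
c=ctrl.read_camera('wrist'); p=trim(c,(480,103,-.122))
im=c['pixels'].copy()
C,S=np.cos(p[2]),np.sin(p[2]); f=lambda a,b:[p[0]+C*a-S*b,p[1]+S*a+C*b,53]
for q in proj(c,[f(0,0),f(133,0),f(0,-133)]): cv2.circle(im,tuple(int(v) for v in q),3,(255,0,255),-1)
cv2.imwrite('pics/w1.png',im)
for t in ['red_dot','blue_dot']: print(t,[(np.round(d['point']).tolist(),round(d['p'],2)) for d in ctrl.spot_in(c,t)[:2]])
o=ctrl.get_obs(); T=rot(o['tool_rot']);print(o['clock'],o['ee_pos'],o['tool_rot'],o['contact_force'])
for n in [(0,0),(133,0),(0,-133)]: print(n,(T.T@(np.array(f(*n))-o['ee_pos'])/10).round(2))
E
```

```text
n 5081 corner [ 4.79396e+02  1.02311e+02 -1.28000e-01] end_x [611.3  85.3] end_y [462.4 -29.6] rms 9.81 ext [[-10.4, -133.7], [136.7, 9.4]]
red_dot [([633.0, 83.0, 40.0], 0.79)]
blue_dot [([460.0, -56.0, 43.0], 0.46)]
2.9667 [516.95359197  27.09835011 169.72558403] [ 3.13505029e+00 -1.93822716e-01  4.11636976e-04] [-0.96261795  0.00581565 -0.3412981 ]
(0, 0) [-4.66 -7.01 11.67]
(133, 0) [ 8.64 -6.94 11.67]
(0, -133) [-4.72  6.29 11.67]
```

View pics/w1.png

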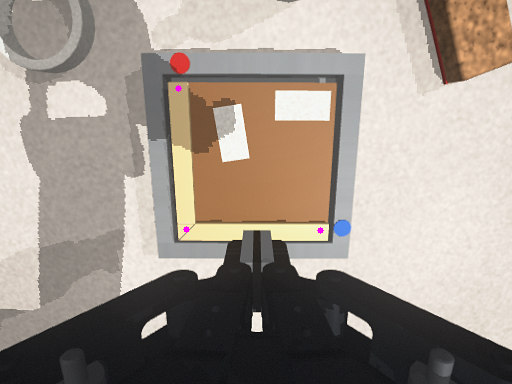

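The fitted points lie on the trim: corner at (186,229) on the mitre, end_x at (178,88) beside the red dot, end_y at (321,230) beside the blue dot. Next I go above end_x.

Request:
send_rows(motion="0 2 -1.6 1 0 0 0; 0 4.4 -3.5 3 0 0 0; 0 6.6 -5.3 5 0 0 0; 0 8 -6.4 7 0 0 0; 0 8.6 -6.9 8.5 0 0 0; 0 8.6 -6.9 9.5 0 0 0; 0 8.6 -6.9 10 0 0 0; 0 8.6 -6.9 10.2 0 0 0; 0 8.6 -6.9 10.2 0 0 0; 0 8.6 -6.9 10.2 0 0 0")

```text
clock: 3.8
ee_pos: [611.1, 85.9, 68.5]
tool_rot: [-3.136, 0.193, -0.002]
contact_force: [-0.2, 0.1, -0.3]
opening: -0.001
grasp_force: 0.0
```

```bash
cat > look.py <<'E'
from h import *
import sys
c=ctrl.read_camera('wrist'); F=[];Z=[]
p=(479.8,102.5,-.125)
im=c['pixels'].copy()
C,S=np.cos(p[2]),np.sin(p[2]); f=lambda a,b:[p[0]+C*a-S*b,p[1]+S*a+C*b,53]
for _ in range(4):
    ctrl.read_camera('wrist'); o=ctrl.get_obs(); F.append(o['contact_force']); Z.append(o['ee_pos'])
T=rot(o['tool_rot']); E=np.mean(Z,0)
print(o['clock'],E.round(1),o['tool_rot'].round(3),np.mean(F,0).round(2))
for n in [(0,0),(133,0),(0,-133)]: print(n,(T.T@(np.array(f(*n))-E)/10).round(2))
if len(sys.argv)>1: cv2.imwrite(f'pics/{sys.argv[1]}.png',im)
E
python3 look.py w2
```

```text
4.05 [611.5  86.4  68.6] [-3.136e+00  1.910e-01 -3.000e-03] [-0.4   0.11  0.21]
(0, 0) [-13.27   0.     1.54]
(133, 0) [0.03 0.04 1.56]
(0, -133) [-13.31  13.3    1.54]
```

View pics/w2.png

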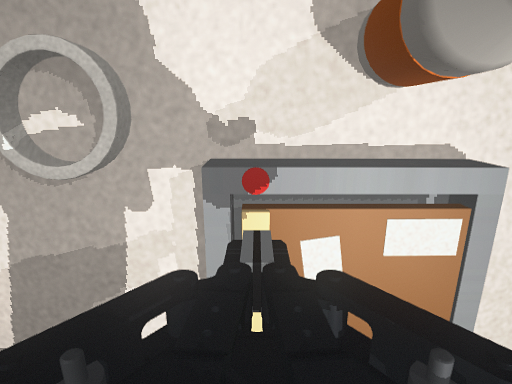

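The fingertips (columns 241–273) are centred over the trim end (242–270), just below the red dot at (256,181). I lower gently.

Request:
send_rows(motion="0 0 0 0.5 0 0 0; 0 0 0 0.9 0 0 0; 0 0 0 1.2 0 0 0; 0 0 0 1.4 0 0 0; 0 0 0 1.55 0 0 0; 0 0 0 1.65 0 0 0; 0 0 0 1.75 0 0 0; 0 0 0 1.85 0 0 0; 0 0 0 1.85 0 0 0; 0 0 0 1.85 0 0 0")

```text
clock: 4.88
ee_pos: [611.0, 86.6, 48.9]
tool_rot: [3.136, -0.191, 0.0]
contact_force: [-0.6, 0.2, 0.4]
opening: -0.002
grasp_force: 0.0
```

```bash
python3 look.py
```

```text
5.1333 [611.1  86.6  49. ] [-3.136  0.191 -0.   ] [-0.05 -0.11 -0.05]
(0, 0) [-1.322e+01  1.000e-02 -4.000e-01]
(133, 0) [ 0.08  0.06 -0.4 ]
(0, -133) [-13.26  13.31  -0.4 ]
```

Request:
send_rows(motion="0 0 0 0.1 0 0 0; 0 0 0 0.2 0 0 0; 0 0 0 0.2 0 0 0; 0 0 0 0.2 0 0 0")

```text
clock: 5.47
ee_pos: [610.8, 86.6, 46.7]
tool_rot: [3.136, -0.191, -0.001]
contact_force: [-0.5, -0.2, 0.9]
opening: -0.003
grasp_force: 0.0
```

```bash
python3 look.py w3
```

```text
5.7167 [610.9  86.6  46.9] [-3.136  0.191 -0.   ] [-0.41  0.33 -0.02]
(0, 0) [-1.321e+01  1.000e-02 -6.100e-01]
(133, 0) [ 0.09  0.05 -0.61]
(0, -133) [-13.25  13.31  -0.61]
```

View pics/w3.png

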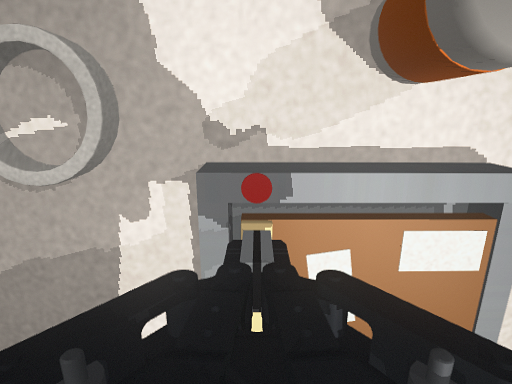

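The red dot is at (257,188) and the tips cover the trim end at row about 232. The force still reads about zero, so I check from the side camera whether the lid has sunk.

```bash
python3 - <<'E'
from h import *
a=cv2.imread('pics/side1.png'); c=ctrl.read_camera('side'); b=c['pixels']
o=ctrl.get_obs(); print(o['joint_efforts'].round(2),c['fx'])
for P in [(463,-29.5),(470,20),(480,102)]:
    u=proj(c,[[*P,53],[*P,47]]); print(u.round(1).tolist())
x,y=215,165
A,B=[cv2.resize(i[y:y+100,x:x+130],None,fx=3,fy=5,interpolation=cv2.INTER_NEAREST) for i in (a,b)]
cv2.imwrite('pics/cmp.png',np.hstack([A,B]))
g=lambda i:cv2.cvtColor(i,cv2.COLOR_BGR2GRAY).astype(np.float32)
for n,(x0,y0,w,h) in {'label':(262,184,20,14),'ytip':(300,190,22,14),'rim':(275,240,40,14)}.items():
    t=g(a)[y0:y0+h,x0:x0+w]; S=g(b)[y0-5:y0+h+5,x0-5:x0+w+5]
    r=cv2.matchTemplate(S,t,cv2.TM_CCOEFF_NORMED); print(n,cv2.minMaxLoc(r)[1::2],r[:,5].round(2))
E
```

```text
[  0.   -43.88 -22.73   0.     0.     0.  ] 469.03129802025285
[[316.3, 199.1], [316.1, 200.8]]
[[308.4, 209.8], [308.2, 211.5]]
[[294.8, 229.0], [294.6, 230.8]]
label (0.9998427629470825, (5, 5)) [0.04 0.22 0.39 0.6  0.85 1.   0.84 0.58 0.38 0.23 0.11]
ytip (0.9997715353965759, (5, 5)) [0.42 0.42 0.45 0.6  0.85 1.   0.85 0.58 0.39 0.27 0.19]
rim (0.8211029171943665, (5, 5)) [0.04 0.21 0.37 0.54 0.71 0.82 0.77 0.68 0.6  0.56 0.51]
```

View pics/cmp.png

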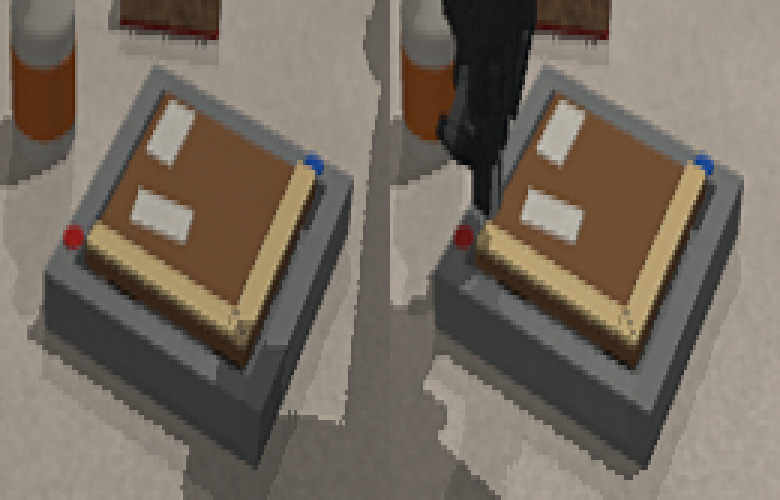

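```bash
python3 - <<'E'
from h import *
c=ctrl.read_camera('side'); b=c['pixels']
print(proj(c,[[611,86.5,z] for z in (47,53,60,65)]).round(1).tolist())
u=proj(c,[[611,86.5,53]])[0].astype(int); x,y=u[0]-25,u[1]-30
I=cv2.resize(b[y:y+45,x:x+50],None,fx=12,fy=12,interpolation=cv2.INTER_NEAREST)
for z in (47,53,60): 
    q=(proj(c,[[611,86.5,z]])[0]-[x,y]+.5)*12; cv2.circle(I,tuple(q.astype(int)),3,(255,0,255),-1)
cv2.imwrite('pics/tip.png',I)
E
```

```text
[[248.0, 213.1], [248.0, 211.3], [248.0, 209.3], [248.0, 207.8]]
```

View pics/tip.png

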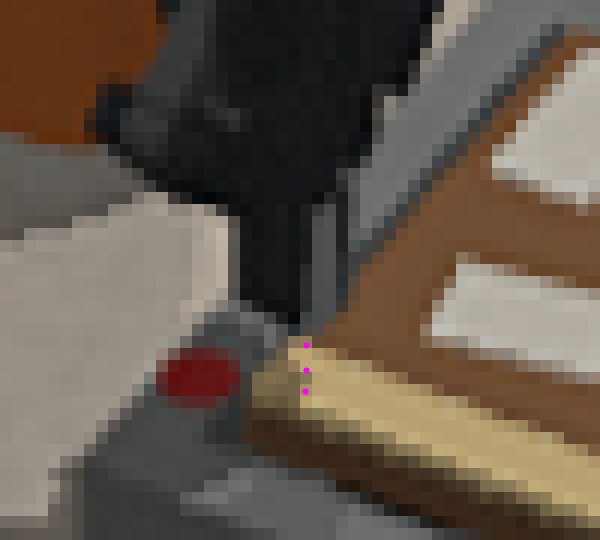

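The tips still hover: in this crop their lower end is at about (300,325), while the TCP projects to (305,390), so they sit 10–15 mm above the reported TCP. I go down in small steps, watching the force.

Request:
send_rows(motion="0 0 0 0.1 0 0 0; 0 0 0 0.2 0 0 0; 0 0 0 0.3 0 0 0; 0 0 0 0.4 0 0 0; 0 0 0 0.4 0 0 0; 0 0 0 0.4 0 0 0")

```text
clock: 6.32
ee_pos: [610.8, 86.6, 42.7]
tool_rot: [-3.136, 0.191, 0.001]
contact_force: [-0.5, -0.6, 0.1]
opening: 0.0
grasp_force: 0.0
```

```bash
python3 look.py; python3 - <<'E'
from h import *
c=ctrl.read_camera('wrist');o=ctrl.get_obs();T=rot(o['tool_rot'])
for z in (0,-5,-10,-15,-20): print(z,proj(c,[o['ee_pos']+T@np.array([x,y,z]) for x,y in((11,0),(-11,0))]).round().tolist())
E
```

```text
6.5667 [611.   86.6  42.9] [-3.136  0.191 -0.   ] [-0.    0.06 -0.24]
(0, 0) [-1.321e+01  1.000e-02 -1.010e+00]
(133, 0) [ 0.09  0.06 -1.01]
(0, -133) [-13.26  13.31  -1.01]
0 [[256.0, 211.0], [256.0, 247.0]]
-5 [[256.0, 214.0], [256.0, 250.0]]
-10 [[256.0, 217.0], [256.0, 254.0]]
-15 [[256.0, 220.0], [256.0, 258.0]]
-20 [[256.0, 223.0], [256.0, 263.0]]
```

Request:
send_rows(motion="0 0 0 0.1 0 0 0; 0 0 0 0.2 0 0 0; 0 0 0 0.3 0 0 0; 0 0 0 0.4 0 0 0; 0 0 0 0.4 0 0 0; 0 0 0 0.4 0 0 0")

```text
clock: 7.12
ee_pos: [610.8, 86.6, 38.7]
tool_rot: [3.136, -0.191, -0.001]
contact_force: [0.0, 0.3, -0.8]
opening: 0.0
grasp_force: 0.0
```

```bash
python3 look.py w4; python3 - <<'E'
import cv2,numpy as np
from h import *
a=cv2.imread('pics/w4.png')[190:290,190:330]
A=cv2.resize(a,None,fx=4,fy=4,interpolation=cv2.INTER_NEAREST)[:,:480]
c=ctrl.read_camera('side')['pixels'][185:235,225:265]
cv2.imwrite('pics/w4b.png',np.hstack([A,cv2.resize(c,(320,400),interpolation=cv2.INTER_NEAREST)]))
E
```

```text
7.3667 [611.   86.6  38.9] [-3.136  0.191 -0.   ] [0.03 0.18 0.23]
(0, 0) [-1.321e+01  1.000e-02 -1.410e+00]
(133, 0) [ 0.09  0.06 -1.41]
(0, -133) [-13.26  13.31  -1.41]
```

View pics/w4b.png

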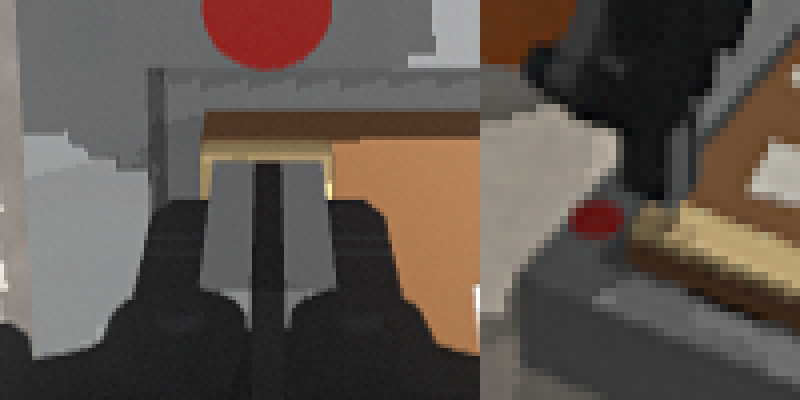

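The tips are centred on the trim across its width, with about 3 mm of trim showing beyond them. There's still a small gap, so I go lower.

Request:
send_rows(motion="0 0 0 0.1 0 0 0; 0 0 0 0.2 0 0 0; 0 0 0 0.3 0 0 0; 0 0 0 0.3 0 0 0; 0 0 0 0.3 0 0 0")

```text
clock: 7.83
ee_pos: [610.8, 86.5, 35.7]
tool_rot: [3.136, -0.191, -0.001]
contact_force: [-0.3, -0.9, -0.3]
opening: -0.001
grasp_force: 0.0
```

```bash
cat > look2.py <<'E'
from h import *
import sys
F=[];Z=[]
for _ in range(5):
    c=ctrl.read_camera('wrist'); o=ctrl.get_obs(); F.append(o['contact_force']); Z.append(o['ee_pos'])
print(o['clock'],np.mean(Z,0).round(2),np.mean(F,0).round(2))
def sink():
    a=cv2.imread('pics/side1.png'); b=ctrl.read_camera('side')['pixels']
    g=lambda i:cv2.cvtColor(i,cv2.COLOR_BGR2GRAY).astype(np.float32)
    for n,(x0,y0,w,h) in {'label':(262,184,20,14),'ytip':(300,190,22,14)}.items():
        t=g(a)[y0:y0+h,x0:x0+w]; S=g(b)[y0-5:y0+h+5,x0-5:x0+w+5]
        r=cv2.matchTemplate(S,t,cv2.TM_CCOEFF_NORMED)[:,5]; i=int(r[1:-1].argmax())+1
        d=i-5+(r[i-1]-r[i+1])/2/(r[i-1]+r[i+1]-2*r[i]); print(n,'px',d.round(2),'mm',(d*3.45).round(1))
sink()
E
python3 look2.py
```

```text
8.0833 [610.95  86.58  35.88] [ 0.14  0.11 -0.02]
label px -0.01 mm -0.0
ytip px -0.0 mm -0.0
```

Request:
send_rows(motion="0 0 0 0.1 0 0 0; 0 0 0 0.2 0 0 0; 0 0 0 0.3 0 0 0; 0 0 0 0.3 0 0 0; 0 0 0 0.3 0 0 0")

```text
clock: 8.55
ee_pos: [610.8, 86.6, 32.7]
tool_rot: [3.136, -0.191, -0.001]
contact_force: [0.1, -0.4, 0.5]
opening: 0.003
grasp_force: 0.0
```

```bash
python3 look2.py
```

```text
8.8 [610.93  86.58  32.87] [-0.31  0.49 -0.33]
label px -0.01 mm -0.0
ytip px -0.0 mm -0.0
```

Request:
send_rows(motion="0 0 0 0.1 0 0 0; 0 0 0 0.2 0 0 0; 0 0 0 0.3 0 0 0; 0 0 0 0.3 0 0 0; 0 0 0 0.3 0 0 0")

```text
clock: 9.27
ee_pos: [610.8, 86.6, 29.7]
tool_rot: [3.136, -0.191, -0.0]
contact_force: [-0.6, 0.2, 0.4]
opening: 0.002
grasp_force: 0.0
```

```bash
python3 look2.py
```

```text
9.5167 [610.93  86.57  29.86] [ 0.01 -0.31  0.21]
label px -0.01 mm -0.0
ytip px -0.0 mm -0.0
```

```bash
python3 - <<'E'
from h import *
w=ctrl.read_camera('wrist')['pixels'][190:290,200:300]; s=ctrl.read_camera('side')['pixels'][180:230,225:275]
f=lambda i:cv2.resize(i,(400,400),interpolation=cv2.INTER_NEAREST)
cv2.imwrite('pics/w5.png',np.hstack([f(w),f(s)]))
E
```

```text
(no output)
```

View pics/w5.png

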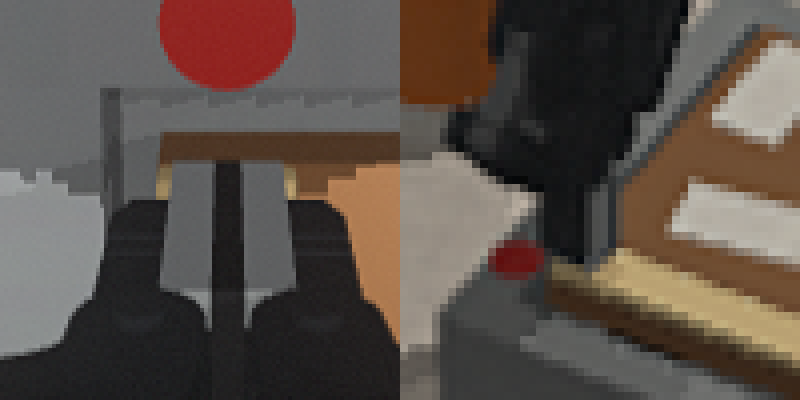

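The pad fronts are now at the trim's tip (left pane row 162) and centred across it. In the side pane the tips are just reaching the trim top at about (590,262).

Request:
send_rows(motion="0 0 0 0.1 0 0 0; 0 0 0 0.2 0 0 0; 0 0 0 0.2 0 0 0; 0 0 0 0.2 0 0 0")

```text
clock: 10.0
ee_pos: [611.1, 86.6, 28.1]
tool_rot: [-3.136, 0.191, -0.0]
contact_force: [-0.3, 0.1, 1.7]
opening: 0.003
grasp_force: 0.8
```

```bash
python3 look2.py
```

```text
10.25 [611.11  86.59  28.06] [-0.36 -0.38  1.63]
label px 0.41 mm 1.4
ytip px 0.17 mm 0.6
```

Contact: about 1.6 N, lid sunk about 1.5 mm. I press 3 mm more.

Request:
send_rows(motion="0 0 0 0.1 0 0 0; 0 0 0 0.2 0 0 0; 0 0 0 0.3 0 0 0; 0 0 0 0.3 0 0 0; 0 0 0 0.3 0 0 0")

```text
clock: 10.72
ee_pos: [611.1, 86.6, 25.2]
tool_rot: [-3.136, 0.191, -0.0]
contact_force: [-0.7, 0.5, 4.0]
opening: 0.003
grasp_force: 2.3
```

```bash
python3 look2.py
```

```text
10.9667 [611.14  86.59  25.12] [-0.43  0.33  4.94]
label px 1.19 mm 4.1
ytip px 0.72 mm 2.5
```

About 4.7 N and 4–5 mm of sink. Now I slide along the first leg.

Request:
send_rows(motion="0 0.1 0 0 0 0 0; 0 0.2 0 0 0 0 0; 0 0.2 0 0 0 0 0; 0 0 0 0 0 0 0; 0 -0.5 0 0 0 0 0; 0 -1.2 0 0 0 0 0; 0 -2 0 0 0 0 0; 0 -2.8 0 0 0 0 0; 0 -3.6 0 0 0 0 0; 0 -4.3 0 0 0 0 0; 0 -4.8 0 0 0 0 0; 0 -5 0 0 0 0 0")

```text
clock: 12.02
ee_pos: [560.5, 92.8, 25.0]
tool_rot: [-3.136, 0.191, -0.0]
contact_force: [3.8, 0.0, 4.9]
opening: -0.0
grasp_force: 2.3
```

```bash
python3 look2.py; python3 look.py
```

```text
12.2667 [560.29  92.8   24.74] [1.42 0.35 4.65]
label px 11.6 mm 40.0
ytip px 0.75 mm 2.6
12.5667 [560.3  92.8  24.4] [-3.136  0.192  0.004] [0.99 0.06 5.49]
(0, 0) [-8.11  0.02 -2.84]
(133, 0) [ 5.19  0.06 -2.87]
(0, -133) [-8.15 13.32 -2.84]
```

Request:
send_rows(motion="0 -0.4 0 0 0 0 0; 0 -1 0 0 0 0 0; 0 -1.7 0 0 0 0 0; 0 -2.5 0 -0.05 0 0 0; 0 -3.3 0 -0.05 0 0 0; 0 -4.1 0 -0.05 0 0 0; 0 -4.9 0 -0.05 0 0 0; 0 -5.7 0 -0.05 0 0 0; 0 -6.5 0 -0.05 0 0 0; 0 -7.2 0 -0.05 0 0 0; 0 -7.8 0 -0.05 0 0 0; 0 -8.1 0 -0.05 0 0 0")

```text
clock: 13.57
ee_pos: [479.7, 102.6, 25.3]
tool_rot: [3.136, -0.191, -0.001]
contact_force: [2.7, -0.4, 3.9]
opening: 0.001
grasp_force: 2.2
```

Request:
send_rows(motion="0 0 0 0 0 0 0; 0 0 0 0 0 0 0")

```text
clock: 13.73
ee_pos: [479.3, 102.6, 25.0]
tool_rot: [3.136, -0.192, -0.005]
contact_force: [0.2, -0.4, 5.0]
opening: -0.002
grasp_force: 2.3
```

```bash
python3 look.py w6; python3 - <<'E'
from h import *
w=cv2.imread('pics/w6.png')[150:300,180:380]
cv2.imwrite('pics/w6b.png',cv2.resize(w,(800,600),interpolation=cv2.INTER_NEAREST))
E
```

```text
13.9833 [479.3 102.6  24.8] [ 3.136 -0.192 -0.006] [-0.54  1.74  4.47]
(0, 0) [ 0.04  0.01 -2.82]
(133, 0) [13.34  0.04 -2.87]
(0, -133) [ 0.   13.31 -2.82]
```

View pics/w6b.png

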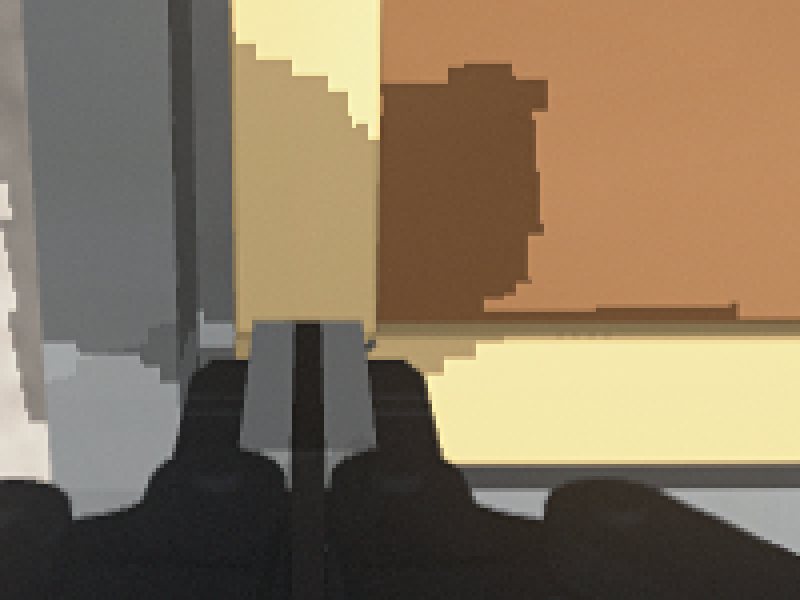

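The tips sit squarely on the corner: their front at row 321 is about 2 mm past the inner edge (row 338), as expected for 22 mm pads centred on the middle line. Now the second leg.

Request:
send_rows(motion="0 0 0.4 0 0 0 0; 0 0 1 0 0 0 0; 0 0 1.7 0 0 0 0; 0 0 2.4 0 0 0 0; 0 0 3.1 0 0 0 0; 0 0 3.8 0 0 0 0; 0 0 4.5 0 0 0 0; 0 0 5.1 0 0 0 0; 0 0 5.6 0 0 0 0; 0 0 5.9 0 0 0 0; 0 0 6 0 0 0 0")

```text
clock: 14.9
ee_pos: [473.4, 42.4, 25.3]
tool_rot: [-3.136, 0.192, 0.0]
contact_force: [0.8, 3.0, 4.8]
opening: -0.003
grasp_force: 2.1
```

```bash
python3 look.py
```

```text
15.15 [473.4  42.4  25.3] [ 3.135e+00 -1.890e-01 -1.000e-03] [ 0.14 -0.51  4.06]
(0, 0) [-0.09 -6.04 -2.78]
(133, 0) [13.21 -5.98 -2.78]
(0, -133) [-0.15  7.26 -2.76]
```

Request:
send_rows(motion="0 0 0.4 0 0 0 0; 0 0 1 0 0 0 0; 0 0 1.7 0 0 0 0; 0 -0.05 2.5 0 0 0 0; 0 -0.05 3.3 0 0 0 0; 0 -0.05 4.1 0 0 0 0; 0 -0.1 4.9 0 0 0 0; 0 -0.1 5.7 0 0 0 0; 0 -0.1 6.4 0 0 0 0; 0 -0.1 6.9 0 0 0 0; 0 -0.1 7.2 0 0 0 0; 0 -0.1 7.3 0 0 0 0")

```text
clock: 16.15
ee_pos: [463.5, -29.9, 25.3]
tool_rot: [-3.136, 0.192, 0.001]
contact_force: [0.2, 4.1, 3.9]
opening: 0.002
grasp_force: 2.2
```

```bash
python3 look.py w7; python3 - <<'E'
from h import *
# trim edges beside tips: the pads' front row was 230.2; print yellow rows near end & trim tip column
w=cv2.imread('pics/w7.png'); hsv=cv2.cvtColor(w,cv2.COLOR_BGR2HSV); m=cv2.inRange(hsv,(15,60,80),(35,255,255))
for u in (100,150,180,200): v=np.nonzero(m[:,u])[0]; print(u,v.min() if len(v) else None,v.max() if len(v) else None)
for v in (225,231,234,236,240): u=np.nonzero(m[v])[0]; print(v,u.min() if len(u) else None,u.max() if len(u) else None)
E
```

```text
16.4 [463.5 -29.9  25.3] [ 3.135e+00 -1.890e-01 -1.000e-03] [-0.53 -0.82  4.32]
(0, 0) [  0.02 -13.34  -2.79]
(133, 0) [ 13.32 -13.28  -2.79]
(0, -133) [-0.04 -0.04 -2.77]
100 231 266
150 231 266
180 231 266
200 223 266
225 0 207
231 0 242
234 0 242
236 0 242
240 0 231
```

Request:
send_rows(motion="0 0 0 0 0 0 0; 0 0 0 0 0 0 0; 0 0 0 0 0 0 0; 0 0 0 0 0 0 0")

```text
clock: 16.73
ee_pos: [463.5, -29.8, 25.3]
tool_rot: [3.135, -0.19, -0.001]
contact_force: [-1.0, -4.0, 4.0]
opening: 0.0
grasp_force: 2.2
```

```bash
python3 look.py; python3 -c "
from rig import ctrl
print(ctrl.sign_off())"
```

```text
16.9833 [463.6 -29.7  25.3] [ 3.135 -0.191 -0.   ] [-1.15 -3.18  4.23]
(0, 0) [  0.   -13.31  -2.77]
(133, 0) [ 13.3  -13.27  -2.77]
(0, -133) [-0.04 -0.01 -2.77]
the job is handed in; nothing more can be done
None
```

I rubbed the trim down from the red-dot end, round the corner, to the blue-dot end, and handed the job in at about 17 s with the fingertips still pressing there at about 4 N (roughly 4 mm of sink).

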